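# Set the learning clock to half past eight

### The arm

A 7-joint arm with a two-finger parallel gripper is mounted at the origin on the work surface. World frame = base frame: x ahead of the robot, y to its left, z up, the work surface at z = 0. Lengths are in m, angles in rad, forces in N, time in s.
With the tool pointing down it reaches from about 0.425 to 0.875 m from the base axis. Payload 8.4 kg.
Tool frame: the origin (TCP) lies on the centre line of the jaws, within the pads' length; the fingertips stand 17 mm ahead of it and the grasp point (between the pads) lies 2 mm behind it; z points along the fingers, y is the line along which they close (so a half turn about z gives the same grasp; the last joint's range is limited). The gripper opens to 85 mm and grips with 20 to 120 N. Pads are 22 mm wide; open, the fingers measure 114 mm over their backs; the gripper's body (76 mm by 85 mm) begins 54 mm behind the grasp point. The pads swing forward as they close: fully open they stand 13 mm farther back than shut.
Start: joints at [1.033, 0.333, 0.04, 1.465, -0.013, 1.343, -0.059], TCP at [0.276, -0.588, 0.248] pointing down, gripper open.
Joint ranges: [-2.58, 2.58], [-0.38, 2.09], [-1.3, 1.39], [0.25, 2.4], [-1.5, 4.64], [0.08, 2.09], [-2.65, 2.65]. Speed limits (rad/s): [2.22, 2.22, 2.79, 2.79, 3.14, 3.14, 3.14].

### API

Orientations are given as a rotation vector (axis times angle).
In Python, from plant import manip gives the robot as it stands.
- The arm moves only by the shell command python3 -m handwheel 'ROWS' [OPENING] [FORCE]. ROWS is JSON, a list of rows, each a list of 6 numbers: the shift along the tool's x, y, z each as a share of 0.2 m, from -1 to 1, then the turn, a rotation vector about the tool's x, y, z each as a share of pi/2 rad, from -1 to 1. In form: [[x, y, z, rx, ry, rz], ...]. A call has 1 to 20 rows; each row is the pose to reach, as a shift and turn from the pose commanded when the call began, along the tool's axes at that moment; what a row does not reach only later rows make up. A row lasts 1/12 s, in which the tool goes at most 41.7 mm and 7.16 degrees, less where a joint would pass 70% of its speed; a pose out of reach is approached as far as the arm can. A call with a number of a shift or a turn outside -1 to 1 is refused whole. A call with a gripper value outside its range is refused whole. OPENING is the closure, from -1 (fully open) to 1 (shut), so that 0 is half open, set as the call begins (- or left out, the last holds). The fingers move at their own pace and stop on an object; FORCE is the grip in N (left out, the last holds). Time passes only in rows, so rows that repeat a pose let the fingers close. It gives the time, the measured TCP pose, the force, the opening and the grip force at its end, in the units of the state.
- manip.get_state(): the state, without advancing time (a new reading comes with each control period).
- manip.get_image(name): name is "scene" or "top" or "wrist"; returns a dict with "image" (400x640x3 uint8, red, green, blue), "range_z" (400x640 float32, m along the optical axis (not along the pixel's ray), 0 where there is no reading), "camera_matrix" (3x3 intrinsics, pixels), "distortion" ([k1, k2, p1, p2, k3] as OpenCV has them; the pictures are not rectified), "rvec" (rotation vector, rad) and "tvec" (3), from world to camera coordinates, as OpenCV has them. Camera axes: x right, y down, z forward; pixel columns grow to the right and rows downward; lengths in m; the calibration is good to about 2 mm. A picture is of the moment at which its call begins.
- manip.finish_job(): hands the job in; it is judged then, once.
The state is a dict: "t": time; "joint_positions": joint angles; "joint_vel": joint speeds; "joint_torque": joint torques, N m; "position": TCP position; "eef_rot": TCP orientation; "force": force on the tool from outside, world axes, zero at the start; "moment": the same for the moment, N m; "opening": finger opening in m; "finger_force": force on a finger pad.
Only numpy, scipy, OpenCV 4.12 (cv2) and the standard library are available. Lean on these libraries where they do the work, as an engineer would, in place of code of your own. Each camera call takes 0.05 s, during which the arm holds its last target. There are 200 camera calls.

### The job

The geared learning clock lies on its back on the green mat and still shows some time between about 7:25 and 8:10. With a fingertip, push its long blue minute hand round clockwise until the clock reads half past eight, then take the finger away. Push gently and only on the minute hand, without pinching it: the gears carry the red hour hand along, so do not touch that one, and leave the clock lying where it is and the other things on the mat alone.

Things in the scene. Friction and masses are not known exactly. Their poses are not given: they have to be found in the camera images.
- clock: round learning clock lying face up, loose on the mat (0.75 kg, rubber feet). Orange case 260 mm across, white dial 240 mm across with its face 22 mm above the table; only the two hands stand more than 1 mm above the face. Origin: centre of the underside, under the axis of the hands. z points up out of the dial, x from the centre to twelve o'clock, y to nine o'clock
- dial_centre (a point): point on the axis of the hands, on the dial's face (22 mm above the table)
- dial_twelve (a point): point on the dial's face 110 mm from the axis, at the twelve o'clock mark: a double red bar. Outside the case at twelve is an orange carrying loop 50 mm wide that reaches 159 mm from the axis. The other hours have single black bars (longer at 3, 6 and 9), the minutes thin ticks; there are no numerals
- minute_hand (a joint): angle of the minute hand in rad, growing clockwise seen from above: 0 is exactly 8:00 (hand at twelve), 0.1047 a minute, so 8:30 is +3.1416 and 7:30 is -3.1416. It counts on through whole turns and starts between -3.6 and 1.0. The hand turns both ways without stops, stays where it is left, and takes about 1 N at 85 mm from the axis to move
- minute_tip (a point): tip of the minute hand, 106 mm from the axis, at mid thickness. The hand is a straight blue bar 10 mm wide with round ends, 32.5 to 37.5 mm above the table (10.5 mm clear of the dial), with a 30 mm tail beyond the axis; a brass cap 14 mm across on the axis reaches 43 mm above the table
- hour_hand: short red hour hand, geared to the minute hand (turns 1/12 as far, same way), under it: a bar 13 mm wide, 25.5 to 29.5 mm above the table, reaching 57.5 mm from the axis, with a 14 mm tail. Origin on the axis on the dial's face; its own x axis points along the hand
- hour_tip (a point): point at the tip of the hour hand, 57.5 mm from the axis
- snap_box: clip-lock food box, teal with a pale lid, 164 x 124 x 57 mm; origin at the centre of its underside. Bystander
- eraser: white eraser in a blue sleeve, 52 x 24 x 13 mm, lying flat; origin at the centre of its underside. Bystander
- glue_stick: standing glue stick, white with a green cap, 30 mm across, 94 mm tall; origin at the centre of its underside. Bystander
- clay_tub: closed pink tub of modelling clay, 62 mm across, 62 mm tall; origin at the centre of its underside. Bystander

How it is judged:
By the outcome, as a careful person would: the job done as asked, in the order asked, and still so for the second after the job is handed in, with the robot touching nothing.
It also fails if it takes over 67 s, if anything falls off the work surface, if the arm or the gripper's body presses on something with over 40 N, if the wrist force passes 120 N, or if a joint passes its speed limit or range.

## Working session

There is one attempt and no reset: what is moved stays moved. The work goes in short steps, Python scripts to look and compute and a shell command to move; the robot and the scene stay as the last step left them, time stands still between calls to the robot, and variables do not carry over. Pictures are saved under pics/ and viewed, at most 10 in all, crops included, and the job is handed in when it is done.

```bash
mkdir -p pics; cat > h.py <<'E'
import numpy as np, cv2
from plant import manip
def grab(n):
    d=manip.get_image(n); d['R']=cv2.Rodrigues(np.array(d['rvec'],float))[0]; d['n']=n; return d
def cast(d,uv,z):
    uv=np.array(uv,float).reshape(-1,1,2)
    p=cv2.undistortPoints(uv,np.array(d['camera_matrix']),np.array(d['distortion'])).reshape(-1,2)
    r=np.c_[p,np.ones(len(p))]@d['R']; c=-d['R'].T@np.array(d['tvec']).ravel()
    return c+r*((z-c[2])/r[:,2])[:,None]
def save(d,f): cv2.imwrite('pics/'+f,cv2.cvtColor(d['image'],cv2.COLOR_RGB2BGR))
E
python3 - <<'E'
from h import *
a=grab('top');b=grab('scene');save(a,'top0.png');save(b,'scene0.png')
s=manip.get_state();print(s)
for d in (a,b): print(-d['R'].T@np.array(d['tvec']).ravel())
E
```

```text
{'t': 0.1, 'joint_positions': array([ 1.03279983,  0.3338313 ,  0.03985141,  1.46619651, -0.01342317,
        1.34330405, -0.05849791]), 'joint_vel': array([ 0.00085155,  0.00013545, -0.00059727, -0.00217043,  0.00089139,
        0.0003081 ,  0.00111823]), 'joint_torque': array([ 4.00659599e-03, -6.60007668e+01,  1.37032013e+00, -4.06470287e+01,
        1.71094062e-02,  8.85896181e-03,  3.83790450e-06]), 'position': array([ 0.27598158, -0.58806345,  0.24750896]), 'eef_rot': array([-3.06489574e+00, -6.83436763e-01,  6.07523362e-04]), 'force': array([-0.12020962,  0.50131793, -0.16208201]), 'moment': array([ 0.02353922,  0.00711017, -0.04606149]), 'finger_force': 0.0, 'opening': 0.08518555322306041}
[0.4544018  0.02329159 1.17090102]
[1.13008237 0.37091604 1.04393898]
```

View pics/top0.png

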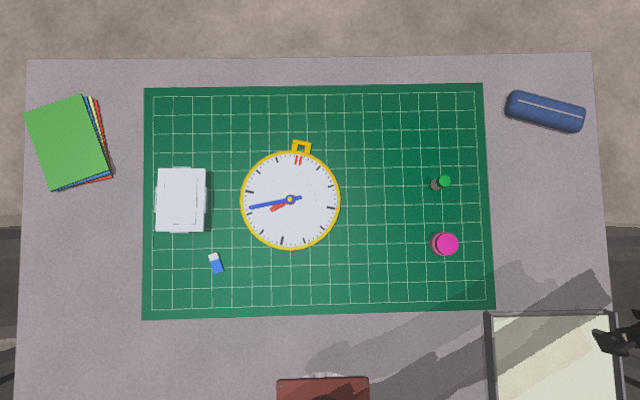

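View pics/scene0.png

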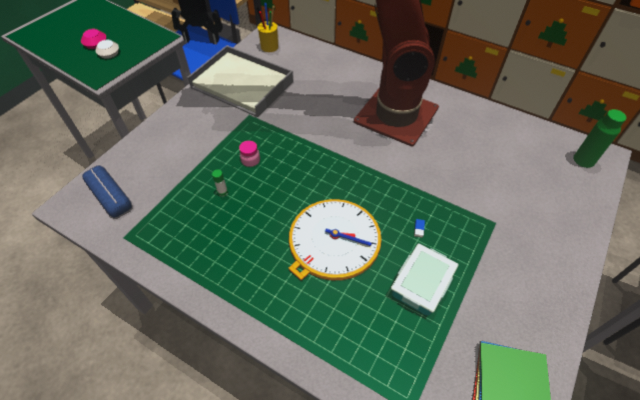

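The top view shows the clock centred near (290,199) with the red double bar near (299,159). The minute hand points to (249,207), about 7:43, and the hour hand to about (272,209). The box, eraser, tub and glue stick are all clear of the dial. Next I'll measure these.

```bash
cat > m.py <<'E'
from h import *
def big(m,k=1):
    n,l,s,c=cv2.connectedComponentsWithStats(m.astype(np.uint8)); o=np.argsort(-s[1:,4])[:k]+1
    return [np.argwhere(l==i)[:,::-1].astype(float) for i in o]
def clock(d,roi):
    x0,x1,y0,y1=roi; H=cv2.cvtColor(d['image'],cv2.COLOR_RGB2HSV).astype(int); h,s,v=H[...,0],H[...,1],H[...,2]
    M=np.zeros(h.shape,bool);M[y0:y1,x0:x1]=1
    case=M&(h>12)&(h<32)&(s>120)&(v>90); case=big(case)[0]
    mk=np.zeros(h.shape,np.uint8); mk[case[:,1].astype(int),case[:,0].astype(int)]=1
    blue=big(M&(h>100)&(h<130)&(s>110)&(v>60))[0]
    red=M&((h<8)|(h>170))&(s>90)&(v>90)
    return case,blue,red
def fitcirc(P):
    for _ in range(8):
        A=np.c_[2*P[:,:2],np.ones(len(P))]; x=np.linalg.lstsq(A,(P[:,:2]**2).sum(1),rcond=None)[0]
        r=np.sqrt(x[2]+x[:2]@x[:2]); e=np.abs(np.hypot(*(P[:,:2]-x[:2]).T)-r); P=P[e<max(.006,2*np.median(e))] if e.max()>.006 else P
    return x[:2],r
E
python3 - <<'E'
from m import *
for n,roi in(('top',(225,355,130,260)),('scene',(280,390,190,285))):
    d=grab(n); case,blue,red=clock(d,roi)
    C=cast(d,case,.024); c,r=fitcirc(C); print(n,'centre',c,'r',r)
    B=cast(d,blue,.035)[:,:2]; rb=np.hypot(*(B-c).T); far=B[rb>.04]; v=far.mean(0)-c
    R=cast(d,np.argwhere(red)[:,::-1],.022)[:,:2]; rr=np.hypot(*(R-c).T); t=R[(rr>.085)&(rr<.125)]; 
    R2=cast(d,np.argwhere(red)[:,::-1],.0275)[:,:2]; hh=R2[np.hypot(*(R2-c).T)<.07]
    L=C[:,:2][np.hypot(*(C[:,:2]-c).T)>.138]
    ang=lambda w:np.degrees(np.arctan2(w[1],w[0]))
    tv=t.mean(0)-c
    print('12 dir',ang(tv),np.hypot(*tv),len(t),'loop',ang(L.mean(0)-c),len(L)); print('min',ang(v),rb.max(),'hr',ang(hh.mean(0)-c),len(hh))
    th=ang(tv); print('minute cw deg from 12',(th-ang(v))%360,'hour',(th-ang(hh.mean(0)-c))%360)
    z=d['range_z'];print('range check', cast(d,[case.mean(0)],.022))
    big=cv2.resize(d['image'][roi[2]:roi[3],roi[0]:roi[1]],None,fx=5,fy=5,interpolation=2); cv2.imwrite(f'pics/c_{n}.png',big[:600,:,::-1])
E
```

```text
top centre [0.56352214 0.07230033] r 0.1253195949054811
12 dir -12.724087821698872 0.10472091123830833 34 loop -12.828676293131062 130
min 100.56471595624043 0.10495556549594154 hr 118.44336627555045 68
minute cw deg from 12 246.7111962220607 hour 228.8325459027507
range check [[0.57887552 0.0648208  0.022     ]]
scene centre [0.56745768 0.07209327] r 0.12691351866443087
12 dir -14.117823580736456 0.1012509260833161 31 loop -11.458767566939787 132
min 104.20007871721526 0.1039950948041321 hr 124.64700228418636 34
minute cw deg from 12 241.68209770204828 hour 221.2351741350772
range check [[0.61535549 0.08221518 0.022     ]]
```

```bash
python3 -m handwheel '[[0.2,-0.15,0,0,0,0.08],[0.4,-0.3,0,0,0,0.16],[0.6,-0.45,0,0,0,0.24],[0.75,-0.6,0,0,0,0.3],[0.9,-0.7,0,0,0,0.36],[1,-0.8,0,0,0,0.42],[1,-0.8,0,0,0,0.42],[1,-0.8,0,0,0,0.42]]' 1 20
```

```text
t: 0.87
position: [0.3914, -0.3548, 0.2486]
eef_rot: [-3.123, 0.336, -0.001]
force: [-0.4, 0.4, -0.3]
opening: 0.0001
finger_force: 0.0
```

```bash
cat > go.py <<'E'
from h import *
import sys
from scipy.spatial.transform import Rotation as Ro
C=np.array([.565,.072]); T=np.radians(-12.9)
u=np.array([np.cos(T),np.sin(T)]); w=np.array([np.sin(T),-np.cos(T)])
def cl(p): d=np.array(p)[:2]-C; return np.degrees(np.arctan2(d@w,d@u))%360, np.hypot(*d)
def world(phi,r): f=np.radians(phi); return C+r*(np.cos(f)*u+np.sin(f)*w)
def row(p,s):  # tool-axes shift in shares
    return np.round(Ro.from_rotvec(s['eef_rot']).inv().apply(np.array(p)-s['position'])/.2,3)
E
python3 - <<'E'
from go import *
s=manip.get_state();print(s['t'],s['position'],s['opening'],s['joint_positions']);Rm=Ro.from_rotvec(s['eef_rot']).as_matrix();print(Rm.round(3))
print(row([*world(224,.088),.2],s),world(224,.088))
E
```

```text
0.8667 [ 0.39140415 -0.35480505  0.24857648] 7.616401483636673e-05 [ 0.70537233  0.09040253 -0.0560214   1.75718518  0.004206    1.29396386
 -1.13702707]
[[ 0.977 -0.213  0.001]
 [-0.213 -0.977  0.001]
 [ 0.001 -0.001 -1.   ]]
[ 0.08  -2.579  0.245] [0.51694303 0.14571925]
```

```bash
python3 -m handwheel '[[0.03,-0.2,0,0,0,0],[0.05,-0.4,0,0,0,0],[0.08,-0.6,0,0,0,0],[0.08,-0.8,0,0,0,0],[0.08,-1,0,0,0,0],[0.08,-1,0,0,0,0]]'; python3 -m handwheel '[[0,-0.2,0,0,0,0],[0,-0.4,0,0,0,0],[0,-0.6,0,0,0,0],[0,-0.75,0,0,0,0],[0,-0.8,0,0,0,0],[0,-0.8,0,0,0,0],[0,-0.8,0,0,0,0]]'
python3 - <<'E'
from go import *
s=manip.get_state();print(s['t'],s['position'],s['joint_positions'])
d=grab('wrist');save(d,'w1.png');print(row([*world(224,.088),.2],s))
print(-d['R'].T@np.array(d['tvec']).ravel())
E
```

```text
t: 1.37
position: [0.4505, -0.16, 0.2486]
eef_rot: [-3.122, 0.332, -0.001]
force: [0.3, 0.8, 0.8]
opening: -0.0003
finger_force: 0.0
t: 1.95
position: [0.4838, -0.0122, 0.2481]
eef_rot: [3.122, -0.346, -0.001]
force: [0.8, -1.4, -0.3]
opening: -0.0
finger_force: 0.0
1.95 [ 0.483809   -0.01217095  0.24814584] [ 0.33877142  0.01682821 -0.40689601  1.8367495   0.00726971  1.28986785
 -1.86178664]
[-0.011 -0.807  0.24 ]
[ 0.56336415 -0.03139003  0.37383772]
```

View pics/w1.png

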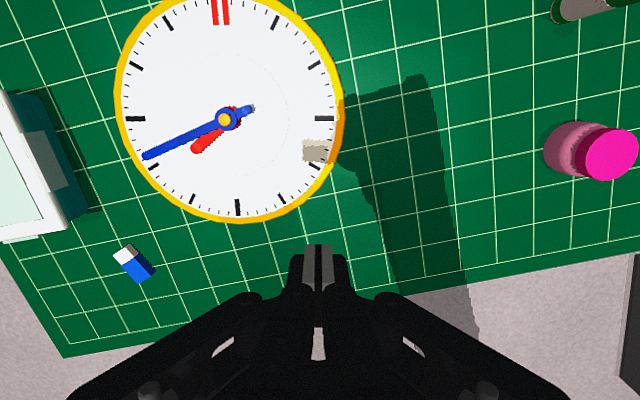

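The wrist view shows the axis at (226,119), the minute-hand tip at (145,157), the hour tip at (194,150) and the twelve bars at (220,10). The closed fingers appear at (318,260). I'll measure from this closer view.

```bash
cat > w.py <<'E'
from m import *; from go import cl,u,w
def look(n='wrist',roi=(0,640,0,400)):
    d=grab(n); x0,x1,y0,y1=roi
    H=cv2.cvtColor(d['image'],cv2.COLOR_RGB2HSV).astype(int); h,s,v=H[...,0],H[...,1],H[...,2]; M=np.zeros(h.shape,bool); M[y0:y1,x0:x1]=1
    case=big(M&(h>12)&(h<32)&(s>120)&(v>90))[0]; c,r=fitcirc(cast(d,case,.024))
    px=lambda m:np.argwhere(M&m)[:,::-1].astype(float)
    sel=lambda P,a,b:P[(np.hypot(*(P-c).T)>a)&(np.hypot(*(P-c).T)<b)]
    cap=sel(cast(d,px((h>12)&(h<32)&(s>100)&(v>60)),.043)[:,:2],0,.03)
    B=sel(cast(d,px((h>105)&(h<130)&(s>120)&(v>50)),.035)[:,:2],0,.115)
    redm=((h<6)|(h>172))&(s>110)&(v>80)
    R=sel(cast(d,px(redm),.022)[:,:2],.085,.125); Hh=sel(cast(d,px(redm),.0295)[:,:2],0.03,.07)
    k=cap.mean(0) if len(cap)>5 else c
    ang=lambda q:np.degrees(np.arctan2(q[1],q[0])); f=B[np.hypot(*(B-k).T)>.035]
    print(n,'circ',c.round(4),round(r,4),'cap',k.round(4),len(cap),'blue',len(f),np.hypot(*(B-k).T).max().round(4))
    t=None
    if len(R): t=ang(R.mean(0)-k); print('12 dir',t,np.hypot(*(R.mean(0)-k)),len(R))
    if t is None or abs(t+12.9)>3: t=-12.9; print('using default 12')
    if len(f):
        m=ang(f.mean(0)-k); vv=cv2.fitLine(f.astype(np.float32),cv2.DIST_HUBER,0,1e-4,1e-4).ravel()
        print('minute dir',m,'line(mod180)',ang(vv[:2]),'cw from 12:',(t-m)%360)
    if len(Hh): print('hour cw from 12',(t-ang(Hh.mean(0)-k))%360,len(Hh))
E
python3 -c "
from w import *
look()"
```

```text
wrist circ [0.563  0.0691] 0.1235 cap [0.5631 0.0694] 122 blue 567 0.1079
12 dir -12.26938277082204 0.10450793527994036 291
minute dir 100.22790305441306 line(mod180) -79.7578 cw from 12: 247.5027141747649
hour cw from 12 230.8019097349644 263
```

```bash
sed -i 's/\[.565,.072\]/[.5632,.0700]/; s/-12.9/-12.4/' go.py; python3 - <<'E'
from go import *
d=grab('wrist');s=manip.get_state();K=np.array(d['camera_matrix'])
for v in range(240,300,8):
  for uu in (312,330):
    z=d['range_z'][v,uu]; p=cv2.undistortPoints(np.array([[[uu,v]]],float),K,np.array(d['distortion'])).ravel()
    X=d['R'].T@(np.array([*p,1])*z-np.array(d['tvec']).ravel()); print(v,uu,(Ro.from_rotvec(s['eef_rot']).inv().apply(X-s['position'])*1000).round(1))
print(row([*world(224,.090),.15],s), cl(s['position']))
E
```

```text
240 312 [-101.8   -6.2  247.1]
240 330 [-101.4   18.1  246.1]
248 312 [11.1 -1.4  9. ]
248 330 [11.3  7.5  8.8]
256 312 [11.4 -1.2  0.6]
256 330 [11.2  7.2  0.9]
264 312 [10.9 -1.1 -5.7]
264 330 [11.5  6.9 -6.7]
272 312 [ 11.   -1.  -12.5]
272 330 [ 11.2   6.7 -12.8]
280 312 [ 12.1  -0.9 -20.1]
280 330 [ 11.2   6.4 -18.7]
288 312 [  8.2  -0.9 -20. ]
288 330 [ 12.6   6.1 -26.3]
296 312 [ 11.5  -0.7 -29.7]
296 330 [ 11.8   6.  -30.1]
[-0.03  -0.804  0.491] (np.float64(121.39036359210372), np.float64(0.11502647123019065))
```

```bash
python3 -m handwheel '[[0,-0.2,0.1,0,0,0],[0,-0.4,0.2,0,0,0],[-0.02,-0.6,0.3,0,0,0],[-0.03,-0.75,0.4,0,0,0],[-0.03,-0.8,0.49,0,0,0],[-0.03,-0.8,0.49,0,0,0],[-0.03,-0.8,0.49,0,0,0]]'
python3 - <<'E'
from go import *
s=manip.get_state();print(s['position'],s['joint_positions'],cl(s['position']));print(row([*world(224,.090),.0470],s))
E
```

```text
t: 2.68
position: [0.5125, 0.1457, 0.1492]
eef_rot: [3.122, -0.346, -0.004]
force: [0.7, -0.6, 0.1]
opening: 0.0
finger_force: 0.0
[0.51249525 0.14567659 0.14918281] [ 0.12488541  0.22041299 -0.54268375  1.84749411  0.12580666  1.11038897
 -2.25510428] (np.float64(223.77716584273765), np.float64(0.09109291107498887))
[0.006 0.002 0.511]
```

```bash
python3 -m handwheel '[[0,0,0.1,0,0,0],[0,0,0.2,0,0,0],[0,0,0.3,0,0,0],[0,0,0.38,0,0,0],[0,0,0.45,0,0,0],[0,0,0.48,0,0,0],[0,0,0.5,0,0,0],[0,0,0.51,0,0,0],[0,0,0.51,0,0,0],[0,0,0.51,0,0,0]]'
python3 - <<'E'
from go import *
s=manip.get_state();print(s['position'],s['force'],s['joint_positions'],cl(s['position']),Ro.from_rotvec(s['eef_rot']).as_matrix().round(3))
import json
p0=s['position'].copy()
print([row([*world(a,.090),.0470],s)[:2].tolist() for a in range(224,350,6)])
d=grab('wrist');save(d,'w2.png')
E
```

```text
t: 3.52
position: [0.5136, 0.1464, 0.0492]
eef_rot: [-3.122, 0.347, -0.002]
force: [0.6, 0.0, 0.4]
opening: 0.0001
finger_force: 0.0
[0.51360155 0.14638882 0.04924055] [0.58986107 0.02953947 0.4178979 ] [ 0.0890374   0.34588924 -0.51802399  1.93364852  0.21403686  0.91440954
 -2.32707022] (np.float64(224.60476393112734), np.float64(0.09107831195004772)) [[ 0.976 -0.22   0.001]
 [-0.22  -0.976  0.   ]
 [ 0.001 -0.    -1.   ]]
[[0.001, 0.007], [0.035, -0.025], [0.072, -0.054], [0.113, -0.078], [0.155, -0.098], [0.2, -0.114], [0.245, -0.125], [0.292, -0.131], [0.339, -0.132], [0.386, -0.128], [0.432, -0.119], [0.478, -0.105], [0.521, -0.087], [0.562, -0.065], [0.601, -0.038], [0.637, -0.007], [0.669, 0.027], [0.698, 0.065], [0.722, 0.105], [0.742, 0.147], [0.758, 0.192]]
```

View pics/w2.png

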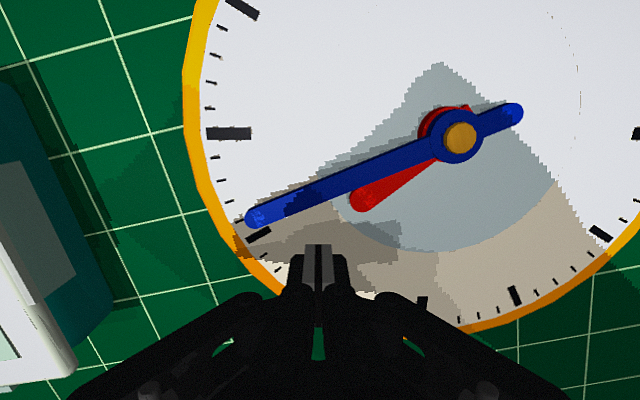

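The wrist view shows the finger at (318,250), in the gap clear of both hands. The minute hand runs from (250,218) to (515,112) and the hour tip is at (357,203). The fingertip is about 3 mm too high, so I'll lower it and start pushing.

```bash
python3 -m handwheel '[[0,0,0.012,0,0,0],[0.018,-0.015,0.012,0,0,0],[0.035,-0.03,0.012,0,0,0],[0.053,-0.043,0.012,0,0,0],[0.072,-0.056,0.012,0,0,0],[0.092,-0.068,0.012,0,0,0],[0.113,-0.08,0.012,0,0,0],[0.134,-0.09,0.012,0,0,0],[0.155,-0.1,0.012,0,0,0],[0.177,-0.108,0.012,0,0,0],[0.2,-0.116,0.012,0,0,0],[0.222,-0.121,0.012,0,0,0],[0.245,-0.126,0.012,0,0,0],[0.268,-0.13,0.012,0,0,0],[0.292,-0.132,0.012,0,0,0],[0.315,-0.133,0.012,0,0,0],[0.339,-0.133,0.012,0,0,0]]'
cat > nx.py <<'E'
from go import *
import sys
s=manip.get_state();a,r=cl(s['position']);print(s['t'],'phi',a,'r',r,'z',s['position'][2],'F',s['force'].round(2),'j7',s['joint_positions'][6].round(2))
a=a+float(sys.argv[1]) if len(sys.argv)>1 else a
print([row([*world(a+3*k,.090),.0465],s).tolist() for k in range(1,21)])
E
python3 nx.py; python3 -c "
from w import *
look();look('top',(225,355,130,260))"
```

```text
t: 4.98
position: [0.5854, 0.1576, 0.0459]
eef_rot: [-3.122, 0.346, 0.0]
force: [-0.7, -0.4, -0.4]
opening: 0.0001
finger_force: 0.5
4.9833 phi 271.7902736058978 r 0.09036040721481789 z 0.04593116620498893 F [-0.73 -0.4  -0.42] j7 -2.33
[[0.023, 0.003, -0.003], [0.047, 0.006, -0.003], [0.07, 0.009, -0.003], [0.093, 0.014, -0.003], [0.116, 0.02, -0.003], [0.138, 0.028, -0.003], [0.16, 0.036, -0.003], [0.182, 0.046, -0.003], [0.203, 0.056, -0.003], [0.223, 0.068, -0.003], [0.243, 0.081, -0.003], [0.262, 0.095, -0.003], [0.28, 0.11, -0.003], [0.298, 0.125, -0.003], [0.315, 0.142, -0.003], [0.33, 0.16, -0.003], [0.345, 0.178, -0.003], [0.359, 0.197, -0.003], [0.372, 0.217, -0.003], [0.384, 0.237, -0.003]]
wrist circ [0.5674 0.0731] 0.12 cap [0.5651 0.0715] 585 blue 3000 0.1041
12 dir -13.672392968595735 0.10398931524672472 1607
minute dir 65.7922181362036 line(mod180) 64.807785 cw from 12: 280.53538889520064
hour cw from 12 232.36189208933055 547
top circ [0.5636 0.0723] 0.125 cap [0.5623 0.0727] 17 blue 0 0.0311
12 dir 115.12648173710394 0.07777594276541952 1514
using default 12
hour cw from 12 226.13967389718147 256
```

```bash
python3 -m handwheel '[[0.023,0.003,0,0,0,0],[0.047,0.006,0,0,0,0],[0.07,0.009,0,0,0,0],[0.093,0.014,0,0,0,0],[0.116,0.02,0,0,0,0],[0.138,0.028,0,0,0,0],[0.16,0.036,0,0,0,0],[0.182,0.046,0,0,0,0],[0.203,0.056,0,0,0,0],[0.223,0.068,0,0,0,0],[0.243,0.081,0,0,0,0],[0.262,0.095,0,0,0,0],[0.28,0.11,0,0,0,0],[0.298,0.125,0,0,0,0],[0.315,0.142,0,0,0,0],[0.33,0.16,0,0,0,0],[0.345,0.178,0,0,0,0],[0.359,0.197,0,0,0,0],[0.372,0.217,0,0,0,0],[0.384,0.237,0,0,0,0]]'; python3 nx.py; python3 -c "
from w import *
look()"
```

```text
t: 6.75
position: [0.6496, 0.0942, 0.046]
eef_rot: [-3.122, 0.346, -0.0]
force: [-0.3, 1.3, 0.2]
opening: -0.0002
finger_force: 0.5
6.75 phi 331.98717774295216 r 0.08974360394926736 z 0.04595553073741812 F [-0.28  1.26  0.16] j7 -2.2
[[0.012, 0.02, -0.003], [0.021, 0.042, -0.003], [0.03, 0.064, -0.003], [0.037, 0.086, -0.003], [0.043, 0.109, -0.003], [0.048, 0.132, -0.003], [0.051, 0.156, -0.003], [0.054, 0.179, -0.003], [0.055, 0.203, -0.003], [0.055, 0.226, -0.003], [0.053, 0.25, -0.003], [0.051, 0.273, -0.003], [0.047, 0.296, -0.003], [0.042, 0.319, -0.003], [0.036, 0.342, -0.003], [0.028, 0.364, -0.003], [0.02, 0.386, -0.003], [0.01, 0.408, -0.003], [-0.001, 0.429, -0.003], [-0.012, 0.449, -0.003]]
wrist circ [0.5722 0.0691] 0.1194 cap [0.5722 0.0691] 0 blue 1387 0.0977
12 dir -13.320398312699412 0.09652432381534969 940
minute dir 3.795426239550967 line(mod180) 4.202456 cw from 12: 342.8841754477496
```

```bash
python3 -m handwheel '[[0.012,0.02,0,0,0,0],[0.021,0.042,0,0,0,0],[0.03,0.064,0,0,0,0],[0.037,0.086,0,0,0,0],[0.043,0.109,0,0,0,0],[0.048,0.132,0,0,0,0],[0.051,0.156,0,0,0,0],[0.054,0.179,0,0,0,0],[0.055,0.203,0,0,0,0],[0.055,0.226,0,0,0,0],[0.053,0.25,0,0,0,0],[0.051,0.273,0,0,0,0],[0.047,0.296,0,0,0,0],[0.042,0.319,0,0,0,0],[0.036,0.342,0,0,0,0],[0.028,0.364,0,0,0,0],[0.02,0.386,0,0,0,0],[0.01,0.408,0,0,0,0],[0,0.429,0,0,0,0],[-0.012,0.449,0,0,0,0]]'; python3 nx.py
```

```text
t: 8.47
position: [0.6272, 0.0071, 0.046]
eef_rot: [-3.122, 0.347, -0.0]
force: [0.3, 1.6, 0.7]
opening: -0.0002
finger_force: 0.5
8.4667 phi 32.123307999311926 r 0.08977079585137301 z 0.04595417092905051 F [0.26 1.55 0.69] j7 -2.06
[[-0.012, 0.02, -0.003], [-0.026, 0.039, -0.003], [-0.041, 0.057, -0.003], [-0.057, 0.075, -0.003], [-0.074, 0.091, -0.003], [-0.091, 0.107, -0.003], [-0.11, 0.122, -0.003], [-0.129, 0.136, -0.003], [-0.149, 0.148, -0.003], [-0.169, 0.16, -0.003], [-0.19, 0.17, -0.003], [-0.212, 0.18, -0.003], [-0.234, 0.188, -0.003], [-0.256, 0.195, -0.003], [-0.279, 0.201, -0.003], [-0.302, 0.206, -0.003], [-0.325, 0.21, -0.003], [-0.349, 0.212, -0.003], [-0.372, 0.213, -0.003], [-0.396, 0.213, -0.003]]
```

```bash
python3 -m handwheel '[[-0.012,0.02,0,0,0,0],[-0.026,0.039,0,0,0,0],[-0.041,0.057,0,0,0,0],[-0.057,0.075,0,0,0,0],[-0.074,0.091,0,0,0,0],[-0.091,0.107,0,0,0,0],[-0.11,0.122,0,0,0,0],[-0.129,0.136,0,0,0,0],[-0.149,0.148,0,0,0,0],[-0.169,0.16,0,0,0,0],[-0.19,0.17,0,0,0,0],[-0.212,0.18,0,0,0,0],[-0.234,0.188,0,0,0,0],[-0.256,0.195,0,0,0,0],[-0.279,0.201,0,0,0,0],[-0.302,0.206,0,0,0,0],[-0.325,0.21,0,0,0,0],[-0.349,0.212,0,0,0,0],[-0.372,0.213,0,0,0,0],[-0.396,0.213,0,0,0,0]]'; python3 nx.py; python3 -c "
from w import *
look();look('top',(225,355,130,260))"
```

```text
t: 10.13
position: [0.5404, -0.0167, 0.0459]
eef_rot: [-3.122, 0.346, -0.0]
force: [1.6, 0.4, 0.1]
opening: -0.0001
finger_force: 0.5
10.1333 phi 92.33026856603094 r 0.0896021670193141 z 0.0459472988711837 F [1.6  0.42 0.11] j7 -2.01
[[-0.024, 0.001, -0.003], [-0.047, -0.002, -0.003], [-0.07, -0.006, -0.003], [-0.093, -0.011, -0.003], [-0.116, -0.018, -0.003], [-0.138, -0.025, -0.003], [-0.16, -0.034, -0.003], [-0.182, -0.043, -0.003], [-0.202, -0.054, -0.003], [-0.223, -0.066, -0.003], [-0.242, -0.079, -0.003], [-0.261, -0.093, -0.003], [-0.279, -0.108, -0.003], [-0.297, -0.124, -0.003], [-0.313, -0.141, -0.003], [-0.329, -0.159, -0.003], [-0.344, -0.177, -0.003], [-0.357, -0.197, -0.003], [-0.37, -0.216, -0.003], [-0.381, -0.237, -0.003]]
wrist circ [0.5672 0.0588] 0.1127 cap [0.5637 0.0687] 602 blue 1590 0.0743
12 dir -11.683333994904613 0.10395409529015637 1652
minute dir -116.70611299382503 line(mod180) 66.659645 cw from 12: 105.02277899892042
hour cw from 12 248.44637159208943 1237
top circ [0.5638 0.071 ] 0.1262 cap [0.5633 0.0724] 16 blue 4 0.0442
12 dir -87.2876850492784 0.09613504870772038 735
using default 12
minute dir -119.67274918465951 line(mod180) 56.772575 cw from 12: 106.7727491846595
hour cw from 12 73.88518598972965 205
```

```bash
python3 -m handwheel '[[-0.024,0.001,0,0,0,0],[-0.047,-0.002,0,0,0,0],[-0.07,-0.006,0,0,0,0],[-0.093,-0.011,0,0,0,0],[-0.116,-0.018,0,0,0,0],[-0.138,-0.025,0,0,0,0],[-0.16,-0.034,0,0,0,0],[-0.182,-0.043,0,0,0,0],[-0.202,-0.054,0,0,0,0],[-0.223,-0.066,0,0,0,0],[-0.242,-0.079,0,0,0,0],[-0.261,-0.093,0,0,0,0],[-0.279,-0.108,0,0,0,0],[-0.297,-0.124,0,0,0,0],[-0.313,-0.141,0,0,0,0],[-0.329,-0.159,0,0,0,0],[-0.344,-0.177,0,0,0,0],[-0.357,-0.197,0,0,0,0],[-0.37,-0.216,0,0,0,0]]'; python3 nx.py; python3 - <<'E'
from w import *
look()
d=grab('wrist');save(d,'w3.png')
E
```

```text
t: 11.82
position: [0.4779, 0.0421, 0.0459]
eef_rot: [-3.122, 0.346, 0.0]
force: [0.9, -0.5, -0.3]
opening: -0.0001
finger_force: 0.5
11.8167 phi 149.49797053578195 r 0.08974730278784368 z 0.04591485577051957 F [ 0.89 -0.53 -0.25] j7 -2.11
[[-0.013, -0.02, -0.003], [-0.023, -0.041, -0.003], [-0.032, -0.063, -0.003], [-0.04, -0.085, -0.003], [-0.047, -0.107, -0.003], [-0.053, -0.13, -0.003], [-0.058, -0.153, -0.003], [-0.061, -0.177, -0.003], [-0.063, -0.2, -0.003], [-0.064, -0.224, -0.003], [-0.064, -0.247, -0.003], [-0.063, -0.271, -0.003], [-0.06, -0.294, -0.003], [-0.056, -0.317, -0.003], [-0.051, -0.34, -0.003], [-0.044, -0.363, -0.003], [-0.037, -0.385, -0.003], [-0.028, -0.407, -0.003], [-0.018, -0.428, -0.003], [-0.007, -0.449, -0.003]]
wrist circ [0.5586 0.0616] 0.1134 cap [0.5629 0.0701] 866 blue 2162 0.0967
using default 12
minute dir -173.68120735491357 line(mod180) 6.525655 cw from 12: 160.78120735491356
hour cw from 12 253.3164558638415 2164
```

View pics/w3.png

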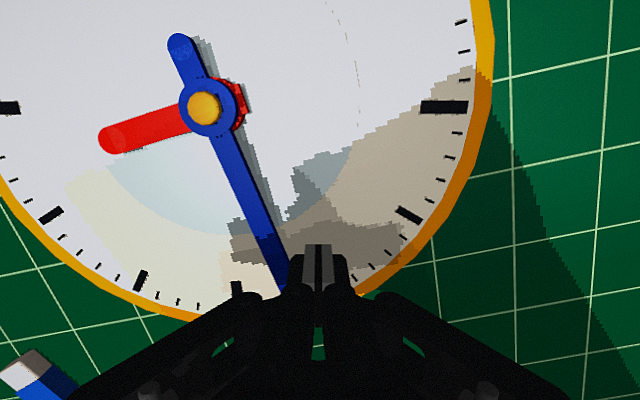

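The wrist view shows the hand running from the cap at (204,108) to the finger at about (290,270). It is about 160° clockwise from twelve, and the hour hand at (110,140) is clear. I'll push 12° more, then measure.

```bash
python3 -m handwheel '[[-0.012,-0.02,0,0,0,0],[-0.022,-0.041,0,0,0,0],[-0.031,-0.063,0,0,0,0],[-0.04,-0.085,0,0,0,0],[-0.04,-0.085,0,0,0,0],[-0.04,-0.085,0,0,0,0]]'; python3 nx.py; python3 -c "
from w import *
look()"
```

```text
t: 12.42
position: [0.4738, 0.0605, 0.0459]
eef_rot: [-3.122, 0.345, 0.001]
force: [-0.2, -0.1, -1.2]
opening: -0.0003
finger_force: 0.0
12.4167 phi 161.53102138725882 r 0.08990406484752463 z 0.0458567765218171 F [-0.2  -0.07 -1.21] j7 -2.15
[[-0.007, -0.022, -0.003], [-0.013, -0.045, -0.003], [-0.018, -0.068, -0.003], [-0.021, -0.092, -0.003], [-0.023, -0.115, -0.003], [-0.024, -0.139, -0.003], [-0.024, -0.162, -0.003], [-0.022, -0.186, -0.003], [-0.019, -0.209, -0.003], [-0.015, -0.232, -0.003], [-0.01, -0.255, -0.003], [-0.004, -0.278, -0.003], [0.004, -0.3, -0.003], [0.013, -0.322, -0.003], [0.022, -0.343, -0.003], [0.033, -0.364, -0.003], [0.046, -0.385, -0.003], [0.059, -0.404, -0.003], [0.073, -0.423, -0.003], [0.088, -0.441, -0.003]]
wrist circ [0.5589 0.0635] 0.1151 cap [0.563  0.0699] 930 blue 2376 0.103
using default 12
minute dir 174.25259809124003 line(mod180) -6.0488944 cw from 12: 172.84740190875996
hour cw from 12 254.41550575399242 2192
```

```bash
python3 -m handwheel '[[-0.004,-0.012,0,0,0,0],[-0.007,-0.025,0,0,0,0],[-0.01,-0.037,0,0,0,0],[-0.01,-0.037,0,0,0,0],[-0.01,-0.037,0,0,0,0],[-0.01,0,0,0,0,0],[-0.01,0.07,0,0,0,0],[-0.01,0.1,0,0,0,0],[-0.01,0.1,-0.2,0,0,0],[-0.01,0.1,-0.4,0,0,0],[-0.01,0.1,-0.6,0,0,0],[-0.01,0.1,-0.8,0,0,0],[-0.01,0.1,-1,0,0,0],[-0.01,0.1,-1,0,0,0],[-0.01,0.1,-1,0,0,0]]'; python3 nx.py|head -1; python3 - <<'E'
from w import *
look();look();look('top',(225,355,130,260))
d=grab('wrist');save(d,'w4.png')
E
```

```text
t: 13.72
position: [0.4688, 0.0407, 0.2483]
eef_rot: [-3.122, 0.348, -0.008]
force: [-0.4, -0.5, -0.6]
opening: 0.0002
finger_force: 0.0
13.7167 phi 150.3528019170177 r 0.09880808727863394 z 0.24834845468534883 F [-0.44 -0.5  -0.61] j7 -1.96
wrist circ [0.5624 0.0695] 0.1233 cap [0.5625 0.0696] 132 blue 556 0.1062
using default 12
minute dir 170.59995459553707 line(mod180) -9.699047 cw from 12: 176.50004540446292
hour cw from 12 254.63948484603674 289
wrist circ [0.5625 0.0696] 0.1233 cap [0.5626 0.0697] 136 blue 569 0.1062
using default 12
minute dir 170.6418053879428 line(mod180) -9.686075 cw from 12: 176.45819461205718
hour cw from 12 254.64892325847043 299
top circ [0.5639 0.0723] 0.1249 cap [0.5639 0.0723] 2 blue 0 0.0271
12 dir -171.01567665949105 0.07903591349667223 1290
using default 12
hour cw from 12 158.15872800513958 661
```

View pics/w4.png

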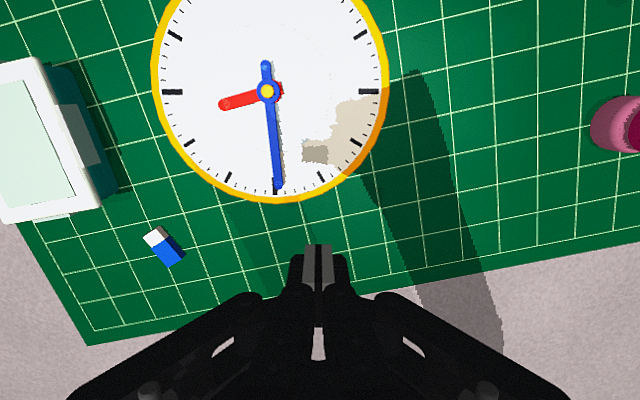

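The wrist view has the minute hand's tip at (279,186), just short of the six bar near (275,190). The 9 and 3 bars are at (172,92) and (368,91). Twelve is out of frame, so I'll take the dial's orientation from the hour bars.

```bash
cat > bars.py <<'E'
from w import *
def bars():
    d=grab('wrist');H=cv2.cvtColor(d['image'],cv2.COLOR_RGB2HSV).astype(int)
    h,s,v=H[...,0],H[...,1],H[...,2]
    case=big((h>12)&(h<32)&(s>120)&(v>90))[0]; c,r=fitcirc(cast(d,case,.024))
    m=((v<75)).astype(np.uint8); n,l,st,_=cv2.connectedComponentsWithStats(m)
    out=[]
    for i in range(1,n):
        if 12<st[i,4]<900:
            q=cast(d,np.argwhere(l==i)[:,::-1],.022)[:,:2].mean(0)-c
            if .085<np.hypot(*q)<.115:
                a=np.degrees(np.arctan2(q[1],q[0])); cw=(-12.5-a)%360; out.append((round(cw,1),st[i,4],round(np.hypot(*q),4)))
    print('centre',c); 
    for o in sorted(out): print(o, 'res',round((o[0]+15)%30-15,2))
E
python3 -c "
from bars import *
bars()"
```

```text
centre [0.56277702 0.06964331]
(np.float64(59.9), np.int32(43), np.float64(0.1096)) res -0.1
(np.float64(90.2), np.int32(99), np.float64(0.1058)) res 0.2
(np.float64(120.3), np.int32(38), np.float64(0.1091)) res 0.3
(np.float64(150.3), np.int32(27), np.float64(0.1091)) res 0.3
(np.float64(180.7), np.int32(29), np.float64(0.112)) res 0.7
(np.float64(210.5), np.int32(27), np.float64(0.1101)) res 0.5
(np.float64(240.3), np.int32(33), np.float64(0.1098)) res 0.3
(np.float64(270.4), np.int32(100), np.float64(0.1067)) res 0.4
(np.float64(300.1), np.int32(53), np.float64(0.1098)) res 0.1
```

Twelve is at about -12.8° in the world, so the hand is at about 176.7° and 3.3° short. I'll go down again and nudge it by about 4.5 mm.

```bash
python3 -m handwheel '[[0,0,0.2,0,0,0],[0,0,0.4,0,0,0],[0,0,0.6,0,0,0],[0,0,0.8,0,0,0],[0,0,0.92,0,0,0],[0,0,1,0,0,0],[0,0,1,0,0,0],[0,-0.04,1,0,0,0],[0,-0.08,1,0,0,0],[0,-0.12,1,0,0,0],[0,-0.14,1,0,0,0],[0,-0.15,1,0,0,0],[0,-0.16,1,0,0,0],[0,-0.16,1,0,0,0],[0,-0.16,1,0,0,0]]'; python3 nx.py|head -1
python3 -m handwheel '[[0,0.04,0,0,0,0],[0,0.1,0,0,0,0],[0,0.16,0,0,0,0],[0,0.16,-0.2,0,0,0],[0,0.16,-0.4,0,0,0],[0,0.16,-0.6,0,0,0],[0,0.16,-0.8,0,0,0],[0,0.16,-1,0,0,0],[0,0.16,-1,0,0,0],[0,0.16,-1,0,0,0]]'; python3 -c "
from bars import *
look();look();bars()"
```

```text
t: 15.22
position: [0.4748, 0.0721, 0.0461]
eef_rot: [-3.122, 0.347, -0.0]
force: [0.2, -0.5, -0.6]
opening: -0.0001
finger_force: 0.0
15.2167 phi 168.95009577850414 r 0.0884682660993026 z 0.04607440437839993 F [ 0.23 -0.52 -0.55] j7 -2.18
t: 16.05
position: [0.4687, 0.0403, 0.2483]
eef_rot: [-3.122, 0.348, -0.007]
force: [0.5, -0.7, -1.2]
opening: -0.0
finger_force: 0.0
wrist circ [0.5624 0.0695] 0.1233 cap [0.5625 0.0697] 134 blue 549 0.1062
using default 12
minute dir 168.09605876815843 line(mod180) -11.891219 cw from 12: 179.00394123184157
hour cw from 12 254.74063741707454 293
wrist circ [0.5625 0.0696] 0.1233 cap [0.5626 0.0698] 136 blue 559 0.1073
using default 12
minute dir 168.1158166289227 line(mod180) -11.947626 cw from 12: 178.9841833710773
hour cw from 12 254.7936520448717 299
centre [0.56261976 0.06961657]
(np.float64(60.0), np.int32(45), np.float64(0.1096)) res 0.0
(np.float64(90.2), np.int32(86), np.float64(0.1063)) res 0.2
(np.float64(120.3), np.int32(36), np.float64(0.1088)) res 0.3
(np.float64(150.4), np.int32(27), np.float64(0.1092)) res 0.4
(np.float64(180.5), np.int32(18), np.float64(0.1136)) res 0.5
(np.float64(210.4), np.int32(25), np.float64(0.1098)) res 0.4
(np.float64(240.4), np.int32(32), np.float64(0.1101)) res 0.4
(np.float64(270.4), np.int32(97), np.float64(0.1067)) res 0.4
(np.float64(300.1), np.int32(53), np.float64(0.1099)) res 0.1
```

About 1° remains, which is 1.5 mm at the finger.

```bash
python3 -m handwheel '[[0,0,0.2,0,0,0],[0,0,0.4,0,0,0],[0,0,0.6,0,0,0],[0,0,0.8,0,0,0],[0,0,0.92,0,0,0],[0,0,1,0,0,0],[0,0,1,0,0,0],[0,-0.04,1,0,0,0],[0,-0.08,1,0,0,0],[0,-0.12,1,0,0,0],[0,-0.15,1,0,0,0],[0,-0.16,1,0,0,0],[0,-0.168,1,0,0,0],[0,-0.168,1,0,0,0],[0,-0.168,1,0,0,0]]'; python3 nx.py|head -1
python3 -m handwheel '[[0,0.04,0,0,0,0],[0,0.1,0,0,0,0],[0,0.168,0,0,0,0],[0,0.168,-0.2,0,0,0],[0,0.168,-0.4,0,0,0],[0,0.168,-0.6,0,0,0],[0,0.168,-0.8,0,0,0],[0,0.168,-1,0,0,0],[0,0.168,-1,0,0,0],[0,0.168,-1,0,0,0]]'; python3 - <<'E'
from bars import *
look();look();bars()
d=grab('wrist');save(d,'w5.png')
E
```

```text
t: 17.45
position: [0.475, 0.0736, 0.0461]
eef_rot: [3.122, -0.347, 0.0]
force: [-0.0, 0.2, 0.3]
opening: -0.0005
finger_force: 0.0
17.45 phi 169.92976553168972 r 0.08822507839669451 z 0.04605041585438622 F [-0.03  0.24  0.27] j7 -2.19
t: 18.28
position: [0.4687, 0.0402, 0.2482]
eef_rot: [3.122, -0.348, 0.007]
force: [-0.8, 0.5, -0.6]
opening: -0.0
finger_force: 0.0
wrist circ [0.5624 0.0695] 0.1233 cap [0.5625 0.0698] 132 blue 551 0.1062
using default 12
minute dir 167.06776761242864 line(mod180) -12.810515 cw from 12: 180.03223238757136
hour cw from 12 254.69819282655914 293
wrist circ [0.5625 0.0696] 0.1233 cap [0.5626 0.0698] 136 blue 554 0.1061
using default 12
minute dir 166.96028023451854 line(mod180) -12.9232435 cw from 12: 180.13971976548146
hour cw from 12 254.93547863390194 300
centre [0.56262931 0.06961815]
(np.float64(60.0), np.int32(46), np.float64(0.1094)) res 0.0
(np.float64(90.2), np.int32(89), np.float64(0.1061)) res 0.2
(np.float64(120.3), np.int32(36), np.float64(0.1088)) res 0.3
(np.float64(150.4), np.int32(27), np.float64(0.1092)) res 0.4
(np.float64(180.4), np.int32(22), np.float64(0.1129)) res 0.4
(np.float64(210.4), np.int32(26), np.float64(0.1101)) res 0.4
(np.float64(240.3), np.int32(33), np.float64(0.1099)) res 0.3
(np.float64(270.4), np.int32(99), np.float64(0.1068)) res 0.4
(np.float64(300.1), np.int32(54), np.float64(0.1099)) res 0.1
```

View pics/w5.png

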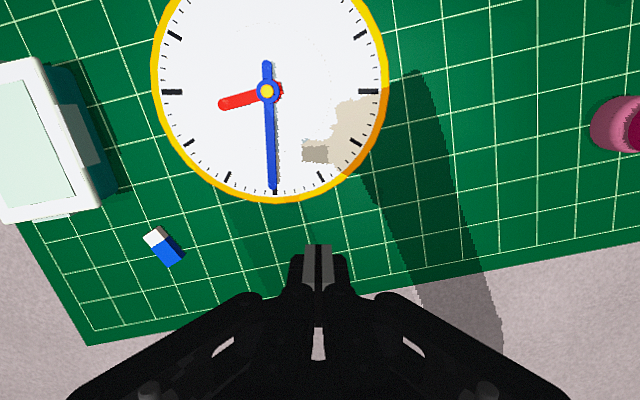

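The minute-hand tip at (273,188) now lies right over the six bar, at 180° within about 0.3°. The hour hand at (222,104) is halfway between 8 and 9, and the finger is well clear, so I'm handing in.

```bash
python3 -c "
from plant import manip
print(manip.finish_job())"
```

```text
the job is handed in; nothing more can be done
None
```

The clock reads half past eight (minute hand measured within about 0.3° of the six mark), the finger is well clear of it, and the job was handed in at about 18 s; no verdict was returned.

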